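# Roll a slotted leg in a V-cradle onto its index pin, then clamp it

## Robot

A 7-joint arm with a two-finger parallel gripper is mounted at the origin on the work surface. World frame = base frame: x ahead of the robot, y to its left, z up, the work surface at z = 0. Lengths are in m, angles in rad, forces in N, time in s.
With the tool pointing down it reaches from about 0.425 to 0.875 m from the base axis. Payload 4.7 kg.
Tool frame: the origin (TCP) lies between the finger pads; the fingertips stand 19 mm ahead of it and the grasp point (between the pads) is the TCP; z points along the fingers, y is the direction in which the jaws open and shut (so a half turn about z gives the same grasp; the last joint's range is limited). The gripper opens to 85 mm and grips with 20 to 120 N. Pads are 22 mm wide; open, the fingers measure 114 mm over their backs; the gripper's body (76 mm by 85 mm) begins 54 mm behind the grasp point. The pads swing forward as they close: fully open they stand 13 mm farther back than shut.
Start: joints at [-1.189, 0.321, -0.07, 1.45, 0.023, 1.371, -0.057], TCP at [0.234, 0.607, 0.25] pointing down, gripper open.
Joint ranges: [-2.86, 2.86], [-0.3, 2.09], [-1.38, 1.24], [0.06, 2.45], [-1.56, 4.7], [0.09, 2.05], [-2.69, 2.69]. Speed limits (rad/s): [2.57, 2.57, 3.14, 3.14, 3.14, 3.14, 3.14].

## Interface

Orientations are given as a 3x3 rotation matrix whose columns are the frame's x, y, z axes.
In Python, from station import status, eyes, robot, spotter gives the robot as it stands. The module is installed in compiled form; this text tells all that it offers.
- The arm moves only by the tool send_rows, never from a script. Its argument "series" is a list of rows, each an object of numbers: "tx", "ty", "tz": the shift along the tool's x, y, z in cm; "turn": the turn about the tool's z in degrees; "claw": the finger opening in cm, from 0 to 8.54. In form: [{"tx": .., "ty": .., "tz": .., "turn": .., "claw": ..}, ...]. A call has 1 to 20 rows; each row shifts and turns the commanded pose from where the row before left it, along the tool's axes as they then stand; what a row does not reach is not made up. A row lasts 1/12 s, in which the tool goes at most 41.7 mm and 7.16 degrees, less where a joint would pass 70% of its speed; a pose out of reach is approached as far as the arm can. A call with a gripper value outside its range is refused whole. The fingers move at their own pace and stop on an object; the grip force is fixed at half the most. Time passes only in rows, so rows that do not move let the fingers close. It gives the time, the measured TCP pose, the force and the opening at its end, in the units of the state.
- status.sense(): the state, without advancing time (a new reading comes with each control period).
- eyes.grab_frame(name): name is "scene" or "top" or "wrist"; returns the picture (420x560x3 uint8, red, green, blue); there is no depth.
- eyes.camera_params(name): a dict with "fx", "fy", "cx", "cy" (pixels), "position" and "attitude" of the camera in the world; the wrist camera has in their place "mount" (4x4, takes a point from camera to tool coordinates, whose origin is the TCP and whose axes are the flange's). Camera axes: x right, y up, looking along -z (the intrinsics and any distortion apply to the point x, -y, -z); pixel columns grow to the right and rows downward; lengths in m; the calibration is good to about 2 mm. A picture is of the moment at which its call begins: read the wrist's pose just before it. camera_params takes no time and is no camera call.
- robot.hand_in(): hands the job in, once; it reports no verdict.
Trained networks look in the newest picture that a camera, given by its name, has taken for a name from the list of things; names that differ only in an ending like _2 or _b are one class to them, and where a whole thing is asked for, a point or a joint stands for the part that bears it (a point fixed in the world has none). Each returns a list of dicts, best first, with "confidence" (0 to 1); they miss things now and then, are a little off and sometimes report something else, mostly with a low value. They report only what shows in the picture. A call takes as long as a camera call.
- spotter.regions_of(name, camera): "pixels" (420x560 bool, what is visible of it) and "rect" ([centre column, centre row, width, height] in pixels, round what is visible of it).
The state is a dict: "time": time; "joint_pos": joint angles; "joint_velocities": joint speeds; "effort": joint torques, N m; "ee_pos": TCP position; "eef_rot": TCP orientation; "contact_force": force on the tool from outside, world axes, zero at the start; "ft_torque": the same for the moment, N m; "opening": finger opening in m.
Only numpy, scipy, OpenCV 4.12 (cv2) and the standard library are available. Lean on these libraries where they do the work, as an engineer would, in place of code of your own. Each camera call takes 0.05 s, during which the arm holds its last target. There are 200 camera calls.

## Task

The turned wooden leg in the V-cradle has to be set for drilling: push it along the V until its slotted end is up against the end stop, and roll it in the V until the spring index pin drops into its slot. Then fold the hinged hold-down bar over and press it down until its pad lies on the leg. Do not disturb the things lying and standing around it.

Things in the scene. Friction and masses are not known exactly. Their poses are not given: they have to be found in the camera images.
- cradle: V-cradle fixed to the bench: plywood base (x -75 to +125, y -125 to +135 mm, 18 thick), V trough of two boards with slick white faces at 45 degrees, valley along y (y -80 to +50), board tops 65 mm up. Origin on the bench under the valley, z up. A leg in the V has its axis at x = 0, 72 mm up. Index pin barrel and red knob on the +x side at y = +66 (out to x = +112, 86 mm high).
- stop_face (a point): the steel end stop: an upright plate 60 mm wide across the +y end of the V, top 96 mm above the bench; this point is on its inner face at the height of the leg's axis; axes as the cradle's.
- leg_top (a point): point of the cradle, axes as its: on the top line of a leg lying in the V (102 mm above the bench), at y = -45 mm, clear of the bar. A fingertip pressed here on the leg (5 to 20 N) and drawn along the cradle's x, either way, turns the leg in the V: about 1 rad for 30 mm. Pressed far off the top line it may climb the V. Once the pin is in the slot it turns no farther and the fingertip slips; drawn towards -x, the pin then holds it down.
- leg: turned beech leg in the V: round, 60 mm across, 190 long, 0.4 kg. Origin: its centre; y along it to the stop, z up (these axes do not turn as it rolls). Starts 8 to 24 mm short of the stop; at the stop its y is +5 mm in the cradle. One slot in its side at the +y end: 14 wide, 8 deep, 45 long. Which way the slot faces is not known: 0.9 rad of roll or more from the pin. See or feel it.
- index_pin (a joint): travel (m) of the spring index pin: brass, round nose, 10 mm across, pointing along the cradle's -x at the leg's axis height, y = +66 mm. About 0 while its nose rides on the round of the leg, about 0.008 when dropped into the slot, 0.012 with no leg there. Spring force 1 to 1.5 N.
- hold_down (a joint): angle (rad) of the hinged hold-down bar: 0 folded over with its pad on the leg; starts at 1.72 to 1.85, standing up and leaning to the cradle's +x. It closes up and over towards -x. Steel, 24 mm wide, 10 thick, rubber pad 80 mm from the hinge. The hinge is stiff (0.16 N m): the bar stays where it is left.
- bar_hinge (a point): middle of the hold-down bar's hinge line, which runs along the cradle's y; on the cradle, axes as its, at x = +80, y = +24 mm, 115 mm above the bench.
- bar_end (a point): centre of the red sleeve (34 x 28 x 14 mm) at the free end of the hold-down bar, 106 mm from the hinge line; its x axis points to the hinge, z is the bar's upper side when folded over. Folded over it is at cradle x = -26, 115 mm up.
- spare_leg_a: bystander: spare turned leg, 60 mm across, 190 mm tall, standing on end beyond the stop end of the cradle; origin at its foot
- try_square: bystander: try square lying flat near the open (-y) end of the cradle, dark wooden stock 110 x 20 x 22 mm, steel blade 150 x 30 mm; origin under the middle of the stock
- mallet: bystander: wooden mallet, head 65 x 120 x 70 mm, handle 200 mm; origin under the head's handle side

How it is judged:
By the outcome, as a careful person would: the job done as asked, in the order asked, and still so for the second after the job is handed in, with the robot touching nothing.
It also fails if it takes over 72 s, if anything falls off the work surface, if the arm or the gripper's body presses on something with over 40 N, if the wrist force passes 120 N, or if a joint passes its speed limit or range.

## Working session

There is one attempt and no reset: what is moved stays moved. The work goes in short steps, Python scripts to look and compute and a tool call to move; the robot and the scene stay as the last step left them, time stands still between calls to the robot, and variables do not carry over. Pictures are saved under pics/ and viewed, about 8 in all and at most 12, crops included, and the job is handed in when it is done.

Besides the shell and the picture viewer there is one more tool, called after "Call:" by a JSON object that holds its "op" and its "data". send_rows: Moves the arm, as the interface text tells. Its arguments: {"type":"object","properties":{"series":{"type":"array"}},"required":["series"]}

```bash
mkdir -p pics; python3 - <<'E'
from station import status, eyes
import cv2, numpy as np
s=status.sense(); print({k:np.round(v,3).tolist() for k,v in s.items()})
for n in("scene","top"):
    im=eyes.grab_frame(n); cv2.imwrite(f"pics/{n}0.png",im[:,:,::-1]); 
    print(n,{k:np.round(v,4).tolist() for k,v in eyes.camera_params(n).items()})
print({k:np.round(v,4).tolist() for k,v in eyes.camera_params("wrist").items()})
E
```

```text
{'time': 0.0, 'joint_pos': [-1.189, 0.322, -0.07, 1.452, 0.023, 1.371, -0.057], 'joint_velocities': [0.001, 0.0, -0.0, 0.0, -0.001, 0.0, -0.001], 'effort': [0.001, -49.358, -0.382, -31.433, 0.013, 0.012, 0.0], 'ee_pos': [0.234, 0.606, 0.249], 'eef_rot': [[-0.933, 0.36, -0.001], [0.36, 0.933, -0.002], [-0.0, -0.002, -1.0]], 'contact_force': [-1.085, -0.992, -0.681], 'ft_torque': [-0.007, -0.018, 0.04], 'opening': 0.085}
scene {'fx': 382.8184, 'fy': 382.8184, 'cx': 275.3597, 'cy': 207.6951, 'position': [1.0444, 0.4385, 0.7386], 'attitude': [[-0.5346, -0.6123, 0.5825], [0.845, -0.4005, 0.3544], [0.0163, 0.6816, 0.7315]]}
top {'fx': 469.6155, 'fy': 469.6155, 'cx': 277.6169, 'cy': 211.6099, 'position': [0.3383, 0.1604, 1.0924], 'attitude': [[0.0208, 0.9836, -0.1791], [-0.9994, 0.0251, 0.0219], [0.026, 0.1786, 0.9836]]}
{'fx': 328.8444, 'fy': 328.8444, 'cx': 284.2949, 'cy': 211.5846, 'mount': [[0.0015, 0.9511, 0.3089, 0.0794], [1.0, -0.0013, -0.0006, 0.0002], [-0.0001, 0.3089, -0.9511, -0.1239], [0.0, 0.0, 0.0, 1.0]]}
```

View pics/scene0.png

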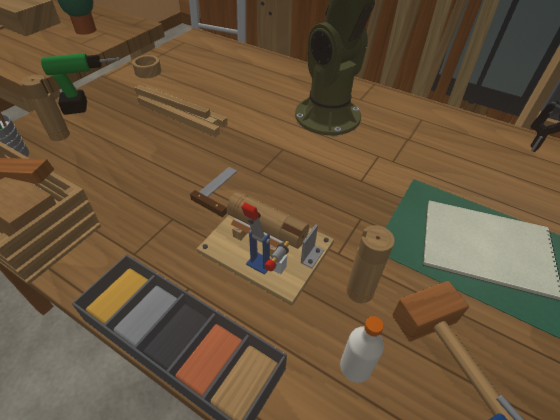

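View pics/top0.png

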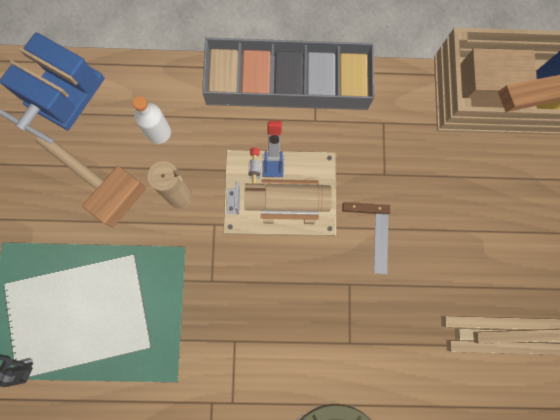

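The top view shows the cradle's base with corners at about (227,151), (336,152), (337,235) and (225,233). The stop is at (233,200), the leg spans cols 245–330, the bar leans to image-up with its red sleeve at (275,128), and the knob is at (255,152). The scene view agrees. The spare leg stands at about (165,180) and the square is at about (370,210).

```bash
cat > h.py <<'E'
import numpy as np, cv2
from station import status, eyes, spotter
def cam(n):
    p=eyes.camera_params(n)
    if n=="wrist":
        s=status.sense(); T=np.eye(4); T[:3,:3]=s["eef_rot"]; T[:3,3]=s["ee_pos"]
        T=T@np.array(p["mount"]); return p,T[:3,:3],T[:3,3]
    return p,np.array(p["attitude"]),np.array(p["position"])
def proj(c,P):
    p,R,t=c; q=(np.atleast_2d(P)-t)@R
    return np.c_[p["fx"]*q[:,0]/-q[:,2]+p["cx"], p["fy"]*-q[:,1]/-q[:,2]+p["cy"]]
def ray(c,uv,z):
    p,R,t=c; u,v=uv
    d=R@np.array([(u-p["cx"])/p["fx"],-(v-p["cy"])/p["fy"],-1]); return t+d*(z-t[2])/d[2]
def grab(n):
    c=cam(n); return c,eyes.grab_frame(n)
E
python3 - <<'E'
from h import *
c=cam("top")
for uv in [(227,151),(336,152),(337,235),(225,233)]: print(np.round(ray(c,uv,.018),4))
a=cv2.imread("pics/top0.png")[110:250,210:350]; b=cv2.imread("pics/scene0.png")[180:310,180:345]
cv2.imwrite("pics/crop1.png",np.hstack([cv2.resize(a,(400,400),interpolation=cv2.INTER_CUBIC),cv2.resize(b,(400,400),interpolation=cv2.INTER_CUBIC)]))
E
```

```text
[0.6771 0.2597 0.018 ]
[ 0.6822 -0.      0.018 ]
[ 0.4825 -0.002   0.018 ]
[0.4809 0.2564 0.018 ]
```

View pics/crop1.png

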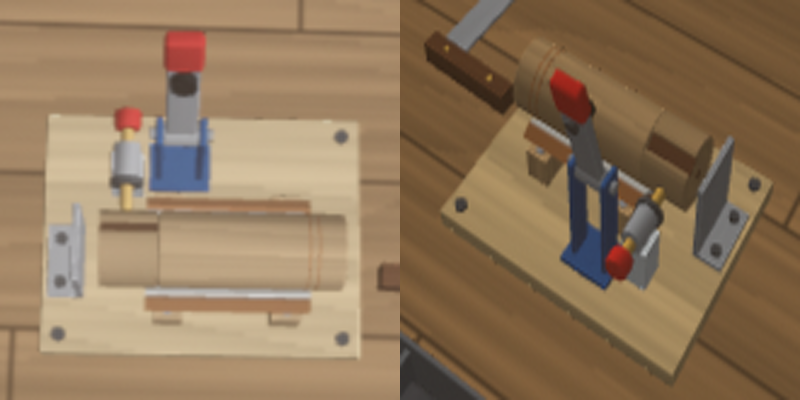

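The crops show the slot as a dark strip on the leg's +y end, facing up and tilted towards +x (top crop (128,225), scene crop (675,145)). It needs roughly 1.1 rad of roll with the top drawn towards +x. The bar leans to +x, and the try-square stock lies just past the −y end. I'll move above the cradle for a closer look with the wrist camera.

Call:
{"op": "send_rows", "data": {"series": [{"turn": -5.45,"tz": -2,"claw": 0},{"turn": -5.45,"tz": -2,"claw": 0},{"turn": -5.45,"tz": -2,"claw": 0},{"turn": -5.45,"tz": -2,"claw": 0},{"tx": -1.7,"ty": -3.05,"claw": 0},{"tx": -1.7,"ty": -3.05,"claw": 0},{"tx": -1.7,"ty": -3.05,"claw": 0},{"tx": -1.7,"ty": -3.05,"claw": 0},{"tx": -1.7,"ty": -3.05,"claw": 0},{"tx": -1.7,"ty": -3.05,"claw": 0},{"tx": -1.7,"ty": -3.05,"claw": 0},{"tx": -1.7,"ty": -3.05,"claw": 0},{"tx": -1.7,"ty": -3.05,"claw": 0},{"tx": -1.7,"ty": -3.05,"claw": 0},{"tx": -1.7,"ty": -3.05,"claw": 0},{"tx": -1.7,"ty": -3.05,"claw": 0},{"tx": -1.7,"ty": -3.05,"claw": 0},{"tx": -1.7,"ty": -3.05,"claw": 0},{"tx": -1.7,"ty": -3.05,"claw": 0},{"tx": -1.7,"ty": -3.05,"claw": 0}]}}

```text
invalid input
```

```bash
python3 - <<'E'
from h import *
s=status.sense(); print(s["time"],np.round(s["ee_pos"],4),np.round(s["eef_rot"],3).tolist(),np.round(s["joint_pos"],2),np.round(s["contact_force"],2))
c,im=grab("wrist"); np.savez("w1.npz",R=c[1],t=c[2]); cv2.imwrite("pics/w1.png",cv2.resize(im[:,:,::-1],(800,600)))
cv2.imwrite("pics/w1raw.png",im[:,:,::-1])
E
```

```text
0.1 [0.2336 0.6061 0.2493] [[-0.933, 0.36, -0.001], [0.36, 0.933, -0.002], [-0.0, -0.002, -1.0]] [-1.19  0.32 -0.07  1.45  0.02  1.37 -0.06] [-0.19  0.72 -0.14]
```

View pics/w1.png

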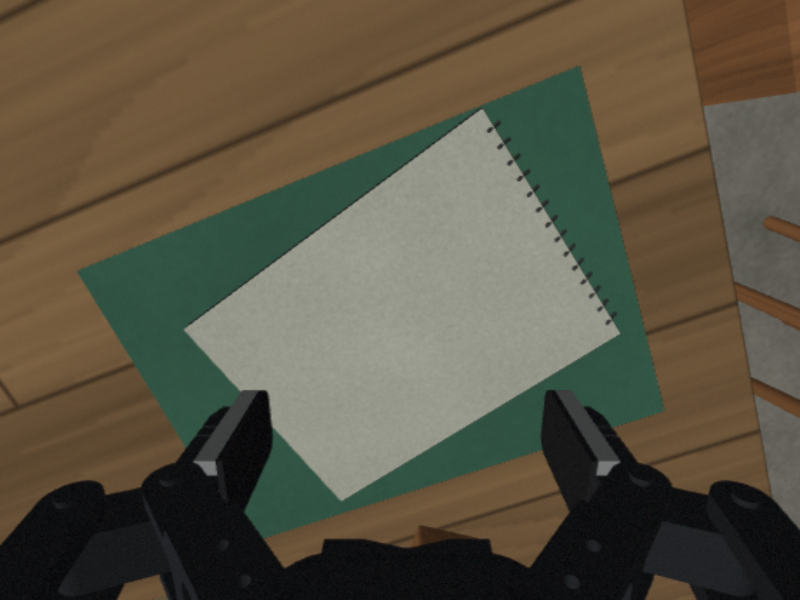

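The arm did not move because the call was refused, and the picture shows only the notebook on its mat. The rows probably need all five fields.

Call:
{"op": "send_rows", "data": {"series": [{"tx": 0,"ty": 0,"tz": -2,"turn": -5.45,"claw": 0},{"tx": 0,"ty": 0,"tz": -2,"turn": -5.45,"claw": 0},{"tx": 0,"ty": 0,"tz": -2,"turn": -5.45,"claw": 0},{"tx": 0,"ty": 0,"tz": -2,"turn": -5.45,"claw": 0},{"tx": -1.7,"ty": -3.05,"tz": 0,"turn": 0,"claw": 0},{"tx": -1.7,"ty": -3.05,"tz": 0,"turn": 0,"claw": 0},{"tx": -1.7,"ty": -3.05,"tz": 0,"turn": 0,"claw": 0},{"tx": -1.7,"ty": -3.05,"tz": 0,"turn": 0,"claw": 0},{"tx": -1.7,"ty": -3.05,"tz": 0,"turn": 0,"claw": 0},{"tx": -1.7,"ty": -3.05,"tz": 0,"turn": 0,"claw": 0},{"tx": -1.7,"ty": -3.05,"tz": 0,"turn": 0,"claw": 0},{"tx": -1.7,"ty": -3.05,"tz": 0,"turn": 0,"claw": 0},{"tx": -1.7,"ty": -3.05,"tz": 0,"turn": 0,"claw": 0},{"tx": -1.7,"ty": -3.05,"tz": 0,"turn": 0,"claw": 0},{"tx": -1.7,"ty": -3.05,"tz": 0,"turn": 0,"claw": 0},{"tx": -1.7,"ty": -3.05,"tz": 0,"turn": 0,"claw": 0},{"tx": -1.7,"ty": -3.05,"tz": 0,"turn": 0,"claw": 0},{"tx": -1.7,"ty": -3.05,"tz": 0,"turn": 0,"claw": 0},{"tx": -1.7,"ty": -3.05,"tz": 0,"turn": 0,"claw": 0},{"tx": -1.7,"ty": -3.05,"tz": 0,"turn": 0,"claw": 0}]}}

```text
time: 1.82
ee_pos: [0.5123, 0.1203, 0.3303]
eef_rot: [[-1.0, -0.013, 0.0], [-0.013, 1.0, 0.0], [-0.0, 0.0, -1.0]]
contact_force: [0.4, 0.8, 0.5]
opening: 0.0002
```

```bash
python3 - <<'E'
from h import *
s=status.sense(); print(s["time"],np.round(s["ee_pos"],4),np.round(s["joint_pos"],2),np.round(s["contact_force"],2))
c,im=grab("wrist"); np.savez("w1.npz",R=c[1],t=c[2]); cv2.imwrite("pics/w2raw.png",im[:,:,::-1])
# overlay predicted model with cradle origin guess
o=np.array([.5557,.1235,0]); a=.0127; Rz=np.array([[np.cos(a),-np.sin(a),0],[np.sin(a),np.cos(a),0],[0,0,1]])
L=np.array([[125,135,18],[125,-125,18],[-75,-125,18],[-75,135,18],[-30,100,96],[30,100,96],[80,24,115]])/1000
q=proj(c,L@Rz.T+o); print(np.round(q,1).tolist())
big=cv2.resize(im[:,:,::-1],(800,600),interpolation=cv2.INTER_CUBIC)
for p in q: cv2.drawMarker(big,tuple(int(v) for v in p*10/7),(255,0,255),0,12,1)
cv2.imwrite("pics/w2.png",big)
E
```

```text
1.8167 [0.5123 0.1203 0.3303] [-0.6   0.02  0.33  1.64 -0.01  1.48  1.31] [0.41 0.82 0.5 ]
[[375.9, 279.2], [201.9, 279.0], [190.2, 143.0], [389.3, 143.3], [375.2, 191.7], [370.8, 241.0], [306.5, 286.7]]
```

View pics/w2.png

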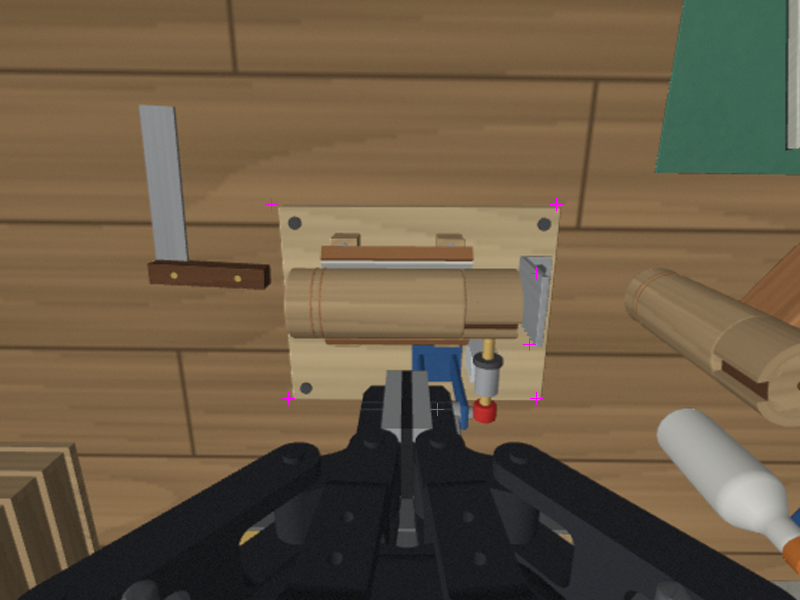

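The wrist picture shows the base corners at (279,207), (560,205), (546,400) and (292,398) in the 800x600 frame. The leg spans cols 285–522, the slot edge is near (490,326), and the try-square stock ends at (270,275). I'll fit the cradle pose from both cameras.

```bash
cat >> h.py <<'E'
def cr(x,P):
    a=x[2]; R=np.array([[np.cos(a),-np.sin(a),0],[np.sin(a),np.cos(a),0],[0,0,1]])
    return np.atleast_2d(P)/1000@R.T+np.r_[x[:2],0]
E
python3 - <<'E'
from h import *
from scipy.optimize import least_squares
f=np.load("w1.npz"); cw=(eyes.camera_params("wrist"),f["R"],f["t"]); ct=cam("top")
L=np.array([[125,135,18],[125,-125,18],[-75,-125,18],[-75,135,18]],float)
T=np.array([[227.5,150.3],[336,152.7],[335.3,235],[224,232.5]])
W=np.array([[546,400],[292,398],[279,207],[560,205]])*.7
for w in ((1,0),(0,1),(1,1)):
    r=least_squares(lambda x:np.r_[w[0]*(proj(ct,cr(x,L))-T).ravel(),w[1]*(proj(cw,cr(x,L))-W).ravel()],[.556,.125,0])
    print(w,np.round(r.x,4),np.round(r.fun,1).tolist())
E
```

```text
(1, 0) [5.560e-01 1.248e-01 3.000e-04] [-0.5, -0.9, 0.1, -0.2, 0.9, 0.6, -0.5, 0.4, -0.0, 0.0, -0.0, -0.0, -0.0, -0.0, -0.0, 0.0]
(0, 1) [0.5566 0.1292 0.0172] [-0.0, -0.0, -0.0, -0.0, -0.0, -0.0, -0.0, 0.0, -2.2, -0.6, 1.7, 1.3, -0.9, -0.7, 1.3, 0.1]
(1, 1) [0.5565 0.128  0.0127] [-2.5, -0.4, -1.9, -1.1, -0.1, -0.3, -1.5, 0.9, -3.4, -0.4, 0.5, 0.8, -1.5, -1.3, 0.7, 0.4]
```

Call:
{"op": "send_rows", "data": {"series": [{"tx": -1.1,"ty": -3.27,"tz": 0,"turn": 0,"claw": 0},{"tx": -1.1,"ty": -3.27,"tz": 0,"turn": 0,"claw": 0},{"tx": -1.1,"ty": -3.27,"tz": 0,"turn": 0,"claw": 0},{"tx": -1.1,"ty": -3.27,"tz": 0,"turn": 0,"claw": 0},{"tx": 0,"ty": 0,"tz": 3,"turn": 0,"claw": 0},{"tx": 0,"ty": 0,"tz": 3,"turn": 0,"claw": 0},{"tx": 0,"ty": 0,"tz": 3,"turn": 0,"claw": 0},{"tx": 0,"ty": 0,"tz": 3,"turn": 0,"claw": 0},{"tx": 0,"ty": 0,"tz": 3,"turn": 0,"claw": 0},{"tx": 0,"ty": 0,"tz": 3,"turn": 0,"claw": 0},{"tx": 0,"ty": 0,"tz": 3,"turn": 0,"claw": 0},{"tx": 0,"ty": 0,"tz": 3,"turn": 0,"claw": 0},{"tx": 0,"ty": 0,"tz": 0.3,"turn": 0,"claw": 0},{"tx": 0,"ty": 0,"tz": 0,"turn": 0,"claw": 0}]}}

```text
time: 3.03
ee_pos: [0.5559, -0.0081, 0.0856]
eef_rot: [[-1.0, -0.013, -0.005], [-0.013, 1.0, -0.001], [0.005, -0.001, -1.0]]
contact_force: [0.8, 0.0, 0.9]
opening: -0.0005
```

Call:
{"op": "send_rows", "data": {"series": [{"tx": 0,"ty": 0.3,"tz": 0,"turn": 0,"claw": 0},{"tx": 0,"ty": 0.3,"tz": 0,"turn": 0,"claw": 0},{"tx": 0,"ty": 0.3,"tz": 0,"turn": 0,"claw": 0},{"tx": 0,"ty": 0.3,"tz": 0,"turn": 0,"claw": 0},{"tx": 0,"ty": 0.3,"tz": 0,"turn": 0,"claw": 0},{"tx": 0,"ty": 0.2,"tz": 0,"turn": 0,"claw": 0},{"tx": 0,"ty": 0.2,"tz": 0,"turn": 0,"claw": 0},{"tx": 0,"ty": 0.2,"tz": 0,"turn": 0,"claw": 0}]}}

```text
time: 3.7
ee_pos: [0.5578, 0.0119, 0.0879]
eef_rot: [[-1.0, -0.012, 0.001], [-0.012, 1.0, -0.001], [-0.001, -0.001, -1.0]]
contact_force: [0.6, -2.7, 3.1]
opening: -0.0
```

Call:
{"op": "send_rows", "data": {"series": [{"tx": 0,"ty": 0.2,"tz": 0,"turn": 0,"claw": 0},{"tx": 0,"ty": 0.2,"tz": 0,"turn": 0,"claw": 0},{"tx": 0,"ty": 0.2,"tz": 0,"turn": 0,"claw": 0},{"tx": 0,"ty": 0.1,"tz": 0,"turn": 0,"claw": 0},{"tx": 0,"ty": 0,"tz": 0,"turn": 0,"claw": 0}]}}

```text
time: 4.12
ee_pos: [0.5573, 0.0203, 0.0873]
eef_rot: [[-1.0, -0.013, 0.0], [-0.013, 1.0, 0.0], [-0.0, 0.0, -1.0]]
contact_force: [0.4, -1.5, 1.1]
opening: -0.0001
```

Call:
{"op": "send_rows", "data": {"series": [{"tx": 0,"ty": 0.1,"tz": 0,"turn": 0,"claw": 0},{"tx": 0,"ty": 0.1,"tz": 0,"turn": 0,"claw": 0},{"tx": 0,"ty": 0.1,"tz": 0,"turn": 0,"claw": 0},{"tx": 0,"ty": 0.1,"tz": 0,"turn": 0,"claw": 0}]}}

```text
time: 4.45
ee_pos: [0.5571, 0.0235, 0.0873]
eef_rot: [[-1.0, -0.013, -0.0], [-0.013, 1.0, -0.001], [0.0, -0.001, -1.0]]
contact_force: [0.3, -6.0, 1.8]
opening: -0.0002
```

Call:
{"op": "send_rows", "data": {"series": [{"tx": 0,"ty": 0.1,"tz": 0,"turn": 0,"claw": 0},{"tx": 0,"ty": 0.1,"tz": 0,"turn": 0,"claw": 0},{"tx": 0,"ty": 0,"tz": 0,"turn": 0,"claw": 0}]}}

```text
time: 4.7
ee_pos: [0.5571, 0.0235, 0.0873]
eef_rot: [[-1.0, -0.011, -0.0], [-0.011, 1.0, -0.003], [0.0, -0.003, -1.0]]
contact_force: [0.4, -6.8, 1.8]
opening: -0.0003
```

The leg stopped at TCP y 0.0235, where the stop should be, and the force is rising. I'll back off, lift and go over the top line.

Call:
{"op": "send_rows", "data": {"series": [{"tx": 0,"ty": -0.7,"tz": 0,"turn": 0,"claw": 0},{"tx": 0,"ty": -0.7,"tz": 0,"turn": 0,"claw": 0},{"tx": 0,"ty": 0,"tz": -3.1,"turn": 0,"claw": 0},{"tx": 0,"ty": 0,"tz": -3.1,"turn": 0,"claw": 0},{"tx": 0.2,"ty": 2.3,"tz": 0,"turn": 0,"claw": 0},{"tx": 0.4,"ty": 2.3,"tz": 0,"turn": 0,"claw": 0},{"tx": 0.2,"ty": 2.3,"tz": 0,"turn": 0,"claw": 0},{"tx": 0,"ty": 0,"tz": 0,"turn": 0,"claw": 0}]}}

```text
time: 5.37
ee_pos: [0.5472, 0.0874, 0.1491]
eef_rot: [[-1.0, -0.02, -0.001], [-0.02, 1.0, 0.004], [0.001, 0.004, -1.0]]
contact_force: [0.4, 1.4, -1.1]
opening: -0.0005
```

```bash
python3 - <<'E'
from h import *
x=np.array([.5565,.1275,.011])
for n in("wrist","scene"):
    c,im=grab(n); cv2.imwrite(f"pics/{n}3.png",im[:,:,::-1])
    print(n,np.round(proj(c,cr(x,[[0,100,72],[0,-90,102],[0,100,102],[30,80,72],[0,-45,102]])),0).tolist())
b=cv2.imread("pics/scene3.png")[180:310,180:345]
a=cv2.imread("pics/wrist3.png")
cv2.imwrite("pics/v3.png",np.hstack([cv2.resize(a,(400,300)),cv2.resize(b,(400,300),interpolation=cv2.INTER_CUBIC)]))
E
```

```text
wrist [[492.0, 247.0], [196.0, 266.0], [524.0, 268.0], [455.0, 287.0], [274.0, 267.0]]
scene [[308.0, 240.0], [237.0, 197.0], [309.0, 231.0], [293.0, 245.0], [253.0, 205.0]]
```

View pics/v3.png

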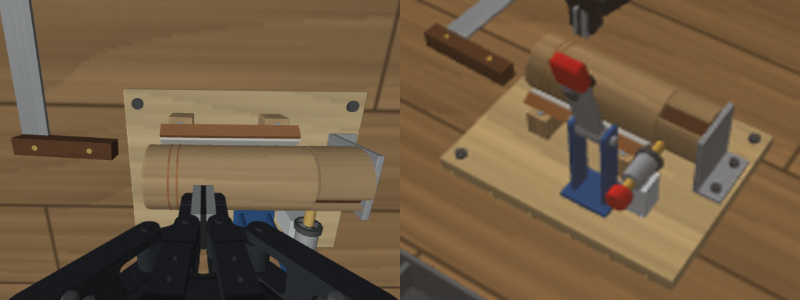

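The leg now touches the stop (wrist half at (378,170)). The slot faces up and towards +x at scene crop (690,130). Now I'll press down on the top line.

Call:
{"op": "send_rows", "data": {"series": [{"tx": 0,"ty": -0.2,"tz": 1,"turn": 0,"claw": 0},{"tx": 0,"ty": -0.2,"tz": 0.8,"turn": 0,"claw": 0},{"tx": 0,"ty": 0,"tz": 0.6,"turn": 0,"claw": 0},{"tx": 0,"ty": 0,"tz": 0.4,"turn": 0,"claw": 0},{"tx": 0,"ty": 0,"tz": 0.2,"turn": 0,"claw": 0},{"tx": 0,"ty": 0,"tz": 0.2,"turn": 0,"claw": 0},{"tx": 0,"ty": 0,"tz": 0,"turn": 0,"claw": 0}]}}

```text
time: 6.05
ee_pos: [0.548, 0.0749, 0.1207]
eef_rot: [[-1.0, -0.011, -0.002], [-0.011, 1.0, 0.0], [0.002, 0.0, -1.0]]
contact_force: [-12.0, -4.1, 27.3]
opening: -0.0001
```

Call:
{"op": "send_rows", "data": {"series": [{"tx": 0,"ty": 0,"tz": -0.25,"turn": 0,"claw": 0},{"tx": 0,"ty": 0,"tz": 0,"turn": 0,"claw": 0}]}}

```text
time: 6.22
ee_pos: [0.5487, 0.0754, 0.1211]
eef_rot: [[-1.0, -0.011, 0.0], [-0.011, 1.0, -0.0], [-0.0, -0.0, -1.0]]
contact_force: [-4.6, -2.6, 13.0]
opening: -0.0004
```

Call:
{"op": "send_rows", "data": {"series": [{"tx": -0.2,"ty": 0,"tz": 0,"turn": 0,"claw": 0},{"tx": -0.2,"ty": 0,"tz": 0,"turn": 0,"claw": 0},{"tx": -0.2,"ty": 0,"tz": 0,"turn": 0,"claw": 0},{"tx": -0.2,"ty": 0,"tz": 0,"turn": 0,"claw": 0}]}}

```text
time: 6.55
ee_pos: [0.5563, 0.0754, 0.1213]
eef_rot: [[-1.0, -0.011, -0.001], [-0.011, 1.0, -0.0], [0.001, -0.0, -1.0]]
contact_force: [-6.9, -2.5, 15.0]
opening: 0.0001
```

Call:
{"op": "send_rows", "data": {"series": [{"tx": -0.2,"ty": 0,"tz": 0,"turn": 0,"claw": 0},{"tx": -0.2,"ty": 0,"tz": 0,"turn": 0,"claw": 0},{"tx": -0.2,"ty": 0,"tz": 0,"turn": 0,"claw": 0},{"tx": -0.2,"ty": 0,"tz": 0,"turn": 0,"claw": 0}]}}

```text
time: 6.88
ee_pos: [0.5642, 0.0755, 0.1213]
eef_rot: [[-1.0, -0.011, -0.001], [-0.011, 1.0, -0.0], [0.001, -0.0, -1.0]]
contact_force: [-5.9, -2.3, 14.3]
opening: 0.0001
```

```bash
cat >> h.py <<'E'
X=np.array([.5565,.1275,.011])
def slot(im,th=None):
    """unwrap the leg's +y end: brightness against roll angle (deg from +x towards up)"""
    c=cam("scene"); A=np.arange(-50,120,5); ys=np.arange(72,98,4)
    g=cv2.cvtColor(im,cv2.COLOR_RGB2GRAY).astype(np.float32); out=[]
    for a in np.radians(A):
        q=proj(c,cr(X,[[30*np.cos(a),y,72+30*np.sin(a)] for y in ys])).astype(np.float32)
        out.append(np.median(cv2.remap(g,q[:,:1],q[:,1:],cv2.INTER_LINEAR)))
    return dict(zip(A.tolist(),np.round(out).astype(int).tolist()))
E
python3 - <<'E'
from h import *
print(slot(cv2.imread("pics/scene3.png")[:,:,::-1]))
im=eyes.grab_frame("scene"); cv2.imwrite("pics/scene4.png",im[:,:,::-1]); print(slot(im))
E
```

```text
{-50: 117, -45: 128, -40: 133, -35: 135, -30: 136, -25: 129, -20: 121, -15: 106, -10: 85, -5: 70, 0: 70, 5: 71, 10: 72, 15: 73, 20: 75, 25: 77, 30: 78, 35: 83, 40: 89, 45: 98, 50: 76, 55: 59, 60: 60, 65: 59, 70: 60, 75: 72, 80: 101, 85: 112, 90: 115, 95: 115, 100: 115, 105: 115, 110: 114, 115: 113}
{-50: 117, -45: 128, -40: 133, -35: 136, -30: 136, -25: 129, -20: 121, -15: 106, -10: 85, -5: 70, 0: 70, 5: 72, 10: 74, 15: 81, 20: 92, 25: 89, 30: 55, 35: 51, 40: 51, 45: 59, 50: 81, 55: 97, 60: 103, 65: 106, 70: 109, 75: 111, 80: 113, 85: 114, 90: 115, 95: 116, 100: 116, 105: 115, 110: 114, 115: 114}
```

The unwrapped scene view shows the slot going from 62° to 38° (0° is at the pin). Second stroke next.

Call:
{"op": "send_rows", "data": {"series": [{"tx": 0,"ty": 0,"tz": -0.8,"turn": 0,"claw": 0},{"tx": 0.9,"ty": 0,"tz": 0,"turn": 0,"claw": 0},{"tx": 0.9,"ty": 0.2,"tz": 0,"turn": 0,"claw": 0},{"tx": 0,"ty": 0,"tz": 0,"turn": 0,"claw": 0},{"tx": 0,"ty": 0,"tz": 0.4,"turn": 0,"claw": 0},{"tx": 0,"ty": 0,"tz": 0.2,"turn": 0,"claw": 0},{"tx": 0,"ty": 0,"tz": 0.2,"turn": 0,"claw": 0},{"tx": 0,"ty": 0,"tz": 0,"turn": 0,"claw": 0}]}}

```text
time: 7.6
ee_pos: [0.5462, 0.0789, 0.1209]
eef_rot: [[-1.0, -0.013, -0.001], [-0.013, 1.0, 0.001], [0.001, 0.001, -1.0]]
contact_force: [-5.3, 0.3, 10.4]
opening: 0.0002
```

Call:
{"op": "send_rows", "data": {"series": [{"tx": -0.2,"ty": 0,"tz": 0,"turn": 0,"claw": 0},{"tx": -0.2,"ty": 0,"tz": 0,"turn": 0,"claw": 0},{"tx": -0.2,"ty": 0,"tz": 0,"turn": 0,"claw": 0},{"tx": -0.2,"ty": 0,"tz": 0,"turn": 0,"claw": 0},{"tx": -0.2,"ty": 0,"tz": 0,"turn": 0,"claw": 0},{"tx": -0.2,"ty": 0,"tz": 0,"turn": 0,"claw": 0},{"tx": -0.2,"ty": 0,"tz": 0,"turn": 0,"claw": 0}]}}

```text
time: 8.18
ee_pos: [0.5607, 0.079, 0.1213]
eef_rot: [[-1.0, -0.013, -0.0], [-0.013, 1.0, 0.001], [0.0, 0.001, -1.0]]
contact_force: [-4.9, -0.1, 12.7]
opening: 0.0005
```

```bash
python3 - <<'E'
from h import *
im=eyes.grab_frame("scene"); cv2.imwrite("pics/scene5.png",im[:,:,::-1]); print(slot(im))
E
```

```text
{-50: 119, -45: 128, -40: 133, -35: 136, -30: 137, -25: 131, -20: 121, -15: 108, -10: 93, -5: 90, 0: 107, 5: 114, 10: 95, 15: 61, 20: 60, 25: 75, 30: 80, 35: 85, 40: 88, 45: 92, 50: 96, 55: 99, 60: 103, 65: 106, 70: 109, 75: 111, 80: 113, 85: 114, 90: 115, 95: 116, 100: 116, 105: 115, 110: 114, 115: 113}
```

Call:
{"op": "send_rows", "data": {"series": [{"tx": -0.2,"ty": 0,"tz": 0,"turn": 0,"claw": 0},{"tx": -0.2,"ty": 0,"tz": 0,"turn": 0,"claw": 0},{"tx": -0.2,"ty": 0,"tz": 0,"turn": 0,"claw": 0},{"tx": 0,"ty": 0,"tz": 0,"turn": 0,"claw": 0}]}}

```text
time: 8.57
ee_pos: [0.5653, 0.0788, 0.1213]
eef_rot: [[-1.0, -0.013, -0.004], [-0.013, 1.0, 0.0], [0.004, 0.0, -1.0]]
contact_force: [-7.7, -0.8, 16.2]
opening: -0.0002
```

```bash
python3 - <<'E'
from h import *
im=eyes.grab_frame("scene"); cv2.imwrite("pics/scene6.png",im[:,:,::-1]); print(slot(im))
E
```

```text
{-50: 123, -45: 131, -40: 136, -35: 137, -30: 137, -25: 132, -20: 125, -15: 115, -10: 107, -5: 108, 0: 117, 5: 108, 10: 82, 15: 70, 20: 74, 25: 77, 30: 80, 35: 83, 40: 89, 45: 92, 50: 96, 55: 99, 60: 103, 65: 105, 70: 110, 75: 110, 80: 113, 85: 114, 90: 116, 95: 115, 100: 116, 105: 115, 110: 114, 115: 113}
```

```bash
python3 - <<'E'
from h import *
for k in (3,4,5,6):
    b=cv2.imread(f"pics/scene{k}.png").astype(int)[255:275,258:285]
    m=(b[:,:,2]>120)&(b[:,:,1]<70); ys,xs=np.nonzero(m); print(k,m.sum(),xs.mean()+258,ys.mean()+255)
c=cam("scene"); print(proj(c,cr(X,[[112,66,72],[104,66,72]])))
b=[cv2.resize(cv2.imread(f"pics/scene{k}.png")[205:285,245:325],(400,400),interpolation=cv2.INTER_CUBIC) for k in (3,6)]
cv2.imwrite("pics/v6.png",np.hstack(b))
E
```

```text
3 40 269.5 262.525
4 40 269.5 262.525
5 39 271.6923076923077 259.7435897435897
6 40 271.45 259.925
[[267.86868845 268.53514625]
 [269.92824639 265.81098267]]
```

View pics/v6.png

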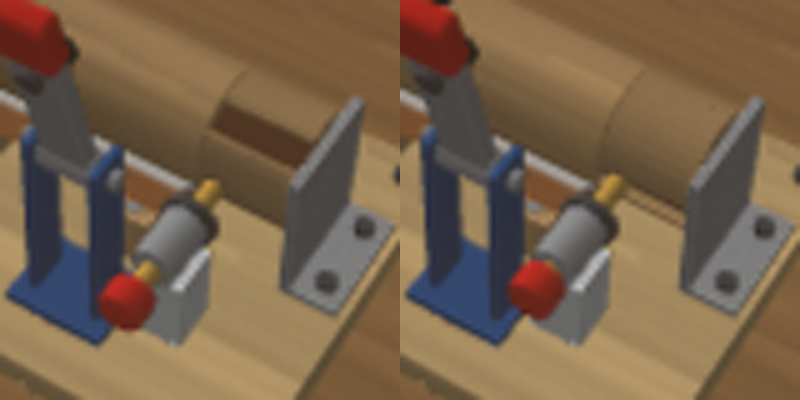

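The knob moved in by (+2.2, −2.8) px, against (2.1, −2.7) predicted for 8 mm, so the pin has dropped. The slot is now out of sight behind the pin. I'll lift off and check that the leg sits low and against the stop.

Call:
{"op": "send_rows", "data": {"series": [{"tx": 0.2,"ty": 0,"tz": 0,"turn": 0,"claw": 0},{"tx": 0,"ty": 0,"tz": -0.5,"turn": 0,"claw": 0},{"tx": 0,"ty": 0,"tz": -2,"turn": 0,"claw": 0},{"tx": 0,"ty": 0,"tz": -3,"turn": 0,"claw": 0},{"tx": 0,"ty": 0,"tz": 0,"turn": 0,"claw": 0},{"tx": 0,"ty": 0,"tz": 0,"turn": 0,"claw": 0}]}}

```text
time: 9.12
ee_pos: [0.5659, 0.079, 0.1764]
eef_rot: [[-1.0, -0.013, 0.004], [-0.013, 1.0, 0.001], [-0.004, 0.001, -1.0]]
contact_force: [-0.0, 1.5, -0.1]
opening: -0.0003
```

```bash
python3 - <<'E'
from h import *
im=eyes.grab_frame("scene"); cv2.imwrite("pics/scene7.png",im[:,:,::-1]); print(slot(im))
b=im[:,:,::-1].astype(int)[255:275,258:285]; m=(b[:,:,2]>120)&(b[:,:,1]<70); ys,xs=np.nonzero(m); print(m.sum(),xs.mean()+258,ys.mean()+255)
c,w=grab("wrist"); cv2.imwrite("pics/wrist7.png",w[:,:,::-1])
b=cv2.resize(im[205:285,245:325,::-1],(400,400),interpolation=cv2.INTER_CUBIC)
a=cv2.resize(w[200:360,320:480,::-1],(400,400),interpolation=cv2.INTER_CUBIC)
cv2.imwrite("pics/v7.png",np.hstack([a,b]))
print(np.round(proj(c,cr(X,[[0,100,102],[0,100,72],[0,-90,102]]))),status.sense()["ee_pos"])
E
```

```text
{-50: 121, -45: 129, -40: 134, -35: 135, -30: 136, -25: 132, -20: 123, -15: 111, -10: 102, -5: 101, 0: 113, 5: 114, 10: 94, 15: 68, 20: 73, 25: 76, 30: 79, 35: 82, 40: 87, 45: 90, 50: 95, 55: 99, 60: 103, 65: 105, 70: 108, 75: 110, 80: 112, 85: 114, 90: 115, 95: 116, 100: 115, 105: 115, 110: 114, 115: 113}
40 272.0 259.55
[[517. 223.]
 [489. 209.]
 [219. 223.]] [0.56416266 0.07887145 0.17406944]
```

View pics/v7.png

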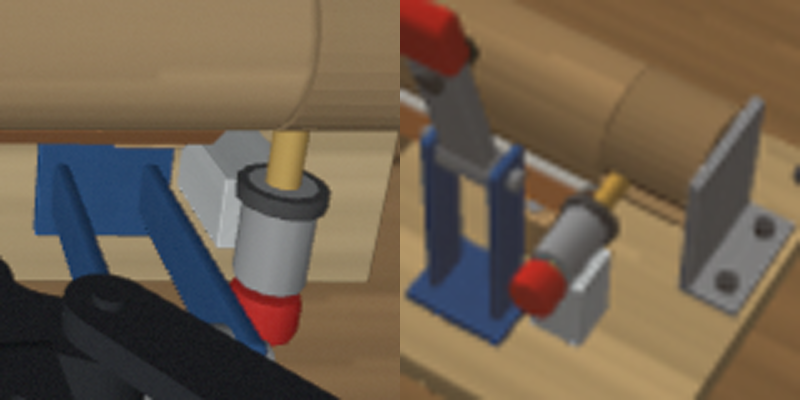

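The pin is seated, with its knob up against the barrel and the slot behind it. Next I'll check the leg's −y end and measure the bar angle.

```bash
python3 - <<'E'
from h import *
w=cv2.imread("pics/wrist7.png"); g=cv2.cvtColor(w,cv2.COLOR_BGR2GRAY)[218:229].mean(0); print(np.round(g[205:235]).astype(int).tolist())
for n in("scene","top"):
    c,im=grab(n); r=spotter.regions_of("bar_end",n)[:2]
    for q in r:
        m=q["pixels"]; ys,xs=np.nonzero(m); print(n,q["confidence"],np.round(q["rect"],1),xs.mean(),ys.mean())
    b=im.astype(int); m=(b[:,:,0]>120)&(b[:,:,1]<70)&(b[:,:,2]<70); 
    k,l,s,cc=cv2.connectedComponentsWithStats(m.astype(np.uint8)); print([(s[i,4],np.round(cc[i],1).tolist()) for i in range(1,k) if s[i,4]>15])
    for t in (1.7,1.75,1.8,1.85): print(t,np.round(proj(c,cr(X,[[80-106*np.cos(t),24,115+106*np.sin(t)]])),1))
E
```

```text
[143, 143, 143, 143, 144, 143, 143, 143, 144, 143, 143, 143, 143, 143, 140, 128, 129, 127, 123, 122, 122, 122, 122, 122, 122, 122, 123, 123, 123, 123]
scene 0.61 [254.  221.1  18.8  37.9] 253.44493392070484 220.74669603524228
scene 0.18 [370.2 262.6  51.3  79.8] 369.0795068027211 262.7091836734694
[(np.int32(69), [248.1, 206.9]), (np.int32(40), [272.0, 259.6])]
1.7 [[254.2 206.2]]
1.75 [[252.7 208.3]]
1.8 [[251.1 210.4]]
1.85 [[249.6 212.6]]
top 0.97 [272.8 142.5  16.6  37.8] 273.4871794871795 139.37545787545787
[(np.int32(93), [273.4, 130.2])]
1.7 [[273.3 134.3]]
1.75 [[273.3 131.8]]
1.8 [[273.4 129.5]]
1.85 [[273.4 127.2]]
```

The leg's end is at col 219, as predicted for the leg at the stop. The bar is at about 1.78 rad, with its sleeve at cradle x 102, z 219. I'll go behind the bar, on its +x side.

Call:
{"op": "send_rows", "data": {"series": [{"tx": 0,"ty": 0,"tz": -3.65,"turn": 0,"claw": 0},{"tx": 0,"ty": 0,"tz": -3.65,"turn": 0,"claw": 0},{"tx": 0,"ty": 0,"tz": -3.65,"turn": 0,"claw": 0},{"tx": 0,"ty": 0,"tz": -3.65,"turn": 0,"claw": 0},{"tx": -2.64,"ty": 1.45,"tz": 0,"turn": 0,"claw": 0},{"tx": -2.64,"ty": 1.45,"tz": 0,"turn": 0,"claw": 0},{"tx": -2.64,"ty": 1.45,"tz": 0,"turn": 0,"claw": 0},{"tx": -2.64,"ty": 1.45,"tz": 0,"turn": 0,"claw": 0},{"tx": -2.64,"ty": 1.45,"tz": 0,"turn": 0,"claw": 0},{"tx": 0,"ty": 0,"tz": 2.7,"turn": 0,"claw": 0},{"tx": 0,"ty": 0,"tz": 2.7,"turn": 0,"claw": 0},{"tx": 0,"ty": 0,"tz": 2.7,"turn": 0,"claw": 0},{"tx": 0,"ty": 0,"tz": 0,"turn": 0,"claw": 0}]}}

```text
time: 10.5
ee_pos: [0.6924, 0.1527, 0.2317]
eef_rot: [[-1.0, -0.013, -0.012], [-0.013, 1.0, -0.003], [0.012, -0.003, -1.0]]
contact_force: [-0.7, -0.4, -0.8]
opening: -0.0001
```

```bash
python3 - <<'E'
from h import *
s=status.sense(); p=s["ee_pos"]; print(np.round(p,4),np.round(s["contact_force"],1))
X0=(p[0]-.5563)*1e3; Z0=p[2]*1e3
t=np.linspace(1.78,.0,26); P=np.c_[91-108*np.cos(t)+7*np.sin(t),134+108*np.sin(t)+7*np.cos(t)]
print(X0,Z0); d=np.diff(np.vstack([[X0,Z0],P]),axis=0)
print((np.round(-d/10,2)).tolist())
E
```

```text
[0.6924 0.1527 0.2317] [-0.7 -0.4 -0.8]
136.0964956248293 231.7358306745375
[[1.58, -0.65], [0.75, -0.18], [0.76, -0.13], [0.77, -0.07], [0.77, -0.02], [0.77, 0.04], [0.77, 0.09], [0.76, 0.14], [0.74, 0.2], [0.73, 0.25], [0.71, 0.3], [0.69, 0.35], [0.66, 0.4], [0.63, 0.45], [0.6, 0.49], [0.56, 0.53], [0.52, 0.57], [0.48, 0.6], [0.43, 0.64], [0.39, 0.67], [0.34, 0.69], [0.29, 0.71], [0.24, 0.73], [0.19, 0.75], [0.13, 0.76], [0.08, 0.77]]
```

Call:
{"op": "send_rows", "data": {"series": [{"tx": 1.0,"ty": 0,"tz": 0,"turn": 0,"claw": 0},{"tx": 1.0,"ty": 0,"tz": 0,"turn": 0,"claw": 0},{"tx": 0.75,"ty": 0,"tz": -0.18,"turn": 0,"claw": 0},{"tx": 0.76,"ty": 0,"tz": -0.13,"turn": 0,"claw": 0},{"tx": 0.77,"ty": 0,"tz": -0.07,"turn": 0,"claw": 0},{"tx": 0.77,"ty": 0,"tz": -0.02,"turn": 0,"claw": 0},{"tx": 0.77,"ty": 0,"tz": 0.04,"turn": 0,"claw": 0},{"tx": 0.77,"ty": 0,"tz": 0.09,"turn": 0,"claw": 0},{"tx": 0,"ty": 0,"tz": 0,"turn": 0,"claw": 0}]}}

```text
time: 11.25
ee_pos: [0.6281, 0.1525, 0.2429]
eef_rot: [[-1.0, -0.013, -0.001], [-0.013, 1.0, 0.001], [0.001, 0.001, -1.0]]
contact_force: [0.5, -0.0, -0.4]
opening: 0.0001
```

```bash
python3 - <<'E'
from h import *
for n in("scene","top"):
    c,im=grab(n); cv2.imwrite(f"pics/{n}8.png",im[:,:,::-1])
    b=im.astype(int); m=(b[:,:,0]>110)&(b[:,:,1]<70)&(b[:,:,2]<70); 
    k,l,s,cc=cv2.connectedComponentsWithStats(m.astype(np.uint8)); print(n,[(int(s[i,4]),np.round(cc[i],1).tolist()) for i in range(1,k) if s[i,4]>8])
    for t in (1.2,1.3,1.4,1.5,1.6,1.8): print(t,np.round(proj(c,cr(X,[[80-106*np.cos(t),24,115+106*np.sin(t)]])),1))
E
```

```text
scene [(51, [272.0, 260.1])]
1.2 [[269.2 192. ]]
1.3 [[266.4 193.9]]
1.4 [[263.5 196.3]]
1.5 [[260.5 199.1]]
1.6 [[257.4 202.5]]
1.8 [[251.1 210.4]]
top [(10, [251.5, 155.0])]
1.2 [[272.9 161. ]]
1.3 [[273.  155.5]]
1.4 [[273.1 150. ]]
1.5 [[273.2 144.6]]
1.6 [[273.3 139.3]]
1.8 [[273.4 129.5]]
```

```bash
python3 - <<'E'
from h import *
a=cv2.imread("pics/scene8.png")[130:290,200:360]; c,w=grab("wrist")
cv2.imwrite("pics/v8.png",np.hstack([cv2.resize(a,(400,400),interpolation=cv2.INTER_CUBIC),cv2.resize(w[:,:,::-1],(400,400))]))
E
```

```text
(no output)
```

View pics/v8.png

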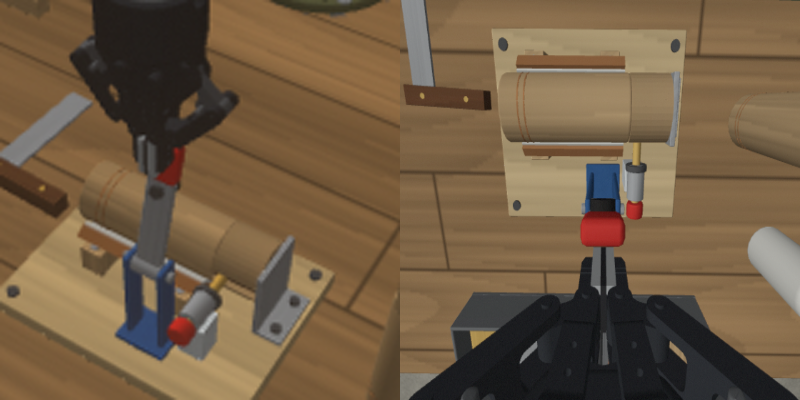

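The picture shows the finger behind the red sleeve and the bar past vertical, centred. The pin is still in and the leg has not moved. I'll carry on along the arc.

Call:
{"op": "send_rows", "data": {"series": [{"tx": 0.76,"ty": 0,"tz": 0.14,"turn": 0,"claw": 0},{"tx": 0.74,"ty": 0,"tz": 0.2,"turn": 0,"claw": 0},{"tx": 0.73,"ty": 0,"tz": 0.25,"turn": 0,"claw": 0},{"tx": 0.71,"ty": 0,"tz": 0.3,"turn": 0,"claw": 0},{"tx": 0.69,"ty": 0,"tz": 0.35,"turn": 0,"claw": 0},{"tx": 0.66,"ty": 0,"tz": 0.4,"turn": 0,"claw": 0},{"tx": 0.63,"ty": 0,"tz": 0.45,"turn": 0,"claw": 0},{"tx": 0.6,"ty": 0,"tz": 0.49,"turn": 0,"claw": 0},{"tx": 0.56,"ty": 0,"tz": 0.53,"turn": 0,"claw": 0},{"tx": 0.52,"ty": 0,"tz": 0.57,"turn": 0,"claw": 0},{"tx": 0.48,"ty": 0,"tz": 0.6,"turn": 0,"claw": 0},{"tx": 0,"ty": 0,"tz": 0,"turn": 0,"claw": 0}]}}

```text
time: 12.4
ee_pos: [0.557, 0.1512, 0.198]
eef_rot: [[-1.0, -0.013, -0.003], [-0.013, 1.0, -0.001], [0.003, -0.001, -1.0]]
contact_force: [-0.2, 0.5, -0.9]
opening: 0.0
```

Call:
{"op": "send_rows", "data": {"series": [{"tx": 0.43,"ty": 0,"tz": 0.64,"turn": 0,"claw": 0},{"tx": 0.39,"ty": 0,"tz": 0.67,"turn": 0,"claw": 0},{"tx": 0.34,"ty": 0,"tz": 0.69,"turn": 0,"claw": 0},{"tx": 0.29,"ty": 0,"tz": 0.71,"turn": 0,"claw": 0},{"tx": 0.24,"ty": 0,"tz": 0.73,"turn": 0,"claw": 0},{"tx": 0.19,"ty": 0,"tz": 0.75,"turn": 0,"claw": 0},{"tx": 0,"ty": 0,"tz": 0,"turn": 0,"claw": 0}]}}

```text
time: 12.98
ee_pos: [0.5385, 0.1507, 0.1557]
eef_rot: [[-1.0, -0.013, -0.003], [-0.013, 1.0, -0.001], [0.003, -0.001, -1.0]]
contact_force: [-0.1, -0.4, -0.4]
opening: -0.0
```

Call:
{"op": "send_rows", "data": {"series": [{"tx": 0.13,"ty": 0,"tz": 0.5,"turn": 0,"claw": 0},{"tx": 0.08,"ty": 0,"tz": 0.4,"turn": 0,"claw": 0},{"tx": 0,"ty": 0,"tz": 0.3,"turn": 0,"claw": 0},{"tx": 0,"ty": 0,"tz": 0.2,"turn": 0,"claw": 0},{"tx": 0,"ty": 0,"tz": 0,"turn": 0,"claw": 0}]}}

```text
time: 13.4
ee_pos: [0.5377, 0.151, 0.1433]
eef_rot: [[-1.0, -0.013, -0.001], [-0.013, 1.0, -0.0], [0.001, -0.0, -1.0]]
contact_force: [-1.3, 0.7, -0.3]
opening: -0.0001
```

Call:
{"op": "send_rows", "data": {"series": [{"tx": 0,"ty": 0,"tz": 0.15,"turn": 0,"claw": 0},{"tx": 0,"ty": 0,"tz": 0.15,"turn": 0,"claw": 0},{"tx": 0,"ty": 0,"tz": 0.1,"turn": 0,"claw": 0},{"tx": 0,"ty": 0,"tz": 0,"turn": 0,"claw": 0}]}}

```text
time: 13.73
ee_pos: [0.5381, 0.1511, 0.1413]
eef_rot: [[-1.0, -0.013, 0.0], [-0.013, 1.0, 0.001], [-0.0, 0.001, -1.0]]
contact_force: [-3.1, -1.0, 8.5]
opening: 0.0001
```

Call:
{"op": "send_rows", "data": {"series": [{"tx": 0,"ty": 0,"tz": 0.1,"turn": 0,"claw": 0},{"tx": 0,"ty": 0,"tz": 0.1,"turn": 0,"claw": 0},{"tx": 0,"ty": 0,"tz": 0,"turn": 0,"claw": 0},{"tx": 0,"ty": 0,"tz": 0,"turn": 0,"claw": 0}]}}

```text
time: 14.07
ee_pos: [0.5382, 0.1511, 0.1412]
eef_rot: [[-1.0, -0.013, 0.0], [-0.013, 1.0, 0.001], [-0.0, 0.001, -1.0]]
contact_force: [-8.2, -2.5, 19.0]
opening: 0.0
```

The bar is firm at the expected height (141 mm, 19 N). I'll lift straight up, move clear and check.

Call:
{"op": "send_rows", "data": {"series": [{"tx": 0,"ty": 0,"tz": -0.3,"turn": 0,"claw": 0},{"tx": 0,"ty": 0,"tz": -1,"turn": 0,"claw": 0},{"tx": 0,"ty": 0,"tz": -3,"turn": 0,"claw": 0},{"tx": 0,"ty": 0,"tz": -3.5,"turn": 0,"claw": 0},{"tx": 0,"ty": 0,"tz": -3.5,"turn": 0,"claw": 0},{"tx": 0,"ty": 0,"tz": -3.5,"turn": 0,"claw": 0},{"tx": 2,"ty": 0,"tz": -3,"turn": 0,"claw": 0},{"tx": 3,"ty": 0,"tz": -2,"turn": 0,"claw": 0},{"tx": 3,"ty": 0,"tz": 0,"turn": 0,"claw": 0},{"tx": 0,"ty": 0,"tz": 0,"turn": 0,"claw": 0},{"tx": 0,"ty": 0,"tz": 0,"turn": 0,"claw": 0}]}}

```text
time: 14.98
ee_pos: [0.4573, 0.1503, 0.3368]
eef_rot: [[-1.0, -0.014, 0.002], [-0.014, 1.0, 0.002], [-0.002, 0.002, -1.0]]
contact_force: [0.8, 0.5, 0.7]
opening: 0.0002
```

```bash
python3 - <<'E'
from h import *
c,im=grab("scene"); cv2.imwrite("pics/scene9.png",im[:,:,::-1])
b=im.astype(int); m=(b[:,:,0]>110)&(b[:,:,1]<70)&(b[:,:,2]<70)
k,l,s,cc=cv2.connectedComponentsWithStats(m.astype(np.uint8)); print([(int(s[i,4]),np.round(cc[i],1).tolist()) for i in range(1,k) if s[i,4]>8])
for t in (0,.05,.1): print(t,np.round(proj(c,cr(X,[[80-106*np.cos(t),24,115+106*np.sin(t)]])),1))
ct,w=grab("wrist"); print(np.round(proj(ct,cr(X,[[-26,24,115],[0,-90,102]]))))
a=im[165:305,185:345,::-1]
cv2.imwrite("pics/v9.png",np.hstack([cv2.resize(a,(400,400),interpolation=cv2.INTER_CUBIC),cv2.resize(w[:,:,::-1],(400,400))]))
E
```

```text
[(122, [285.2, 203.1]), (45, [271.8, 260.0]), (9, [374.0, 331.6])]
0 [[285.1 205.5]]
0.05 [[285.2 203.9]]
0.1 [[285.2 202.4]]
[[284. 244.]
 [189. 259.]]
```

View pics/v9.png

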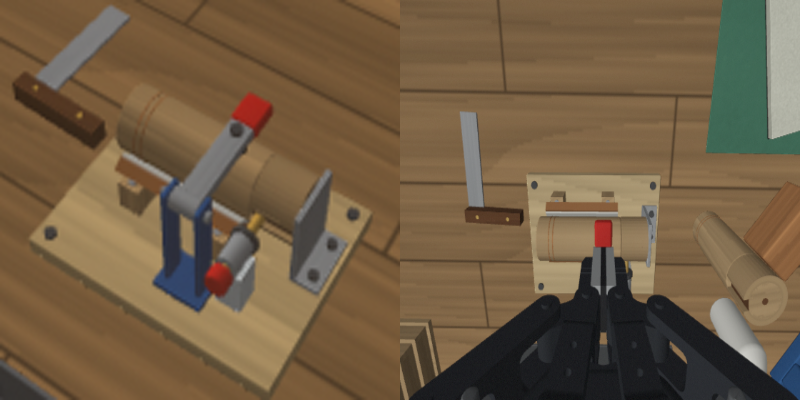

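The final picture shows the bar folded over with its sleeve across the leg at (255,112). The pin is in (knob at 271.8,260.0), the leg is at the stop, and the try square and spare leg are where they were. Handing in.

```bash
python3 -c "
from station import robot
print(robot.hand_in())"
```

```text
the job is handed in; nothing more can be done
None
```

The leg is set for drilling and the job is handed in, at about 15 s on the robot's clock. No verdict was reported.

- **Push to the stop:** I pushed the leg along the V by its open end until it stopped moving, with about 7 N on the fingertip. Afterwards its end showed at the pixel column predicted for a leg at the stop.
- **Roll to the pin:** Two strokes across the top towards +x, at about 10–16 N, rolled the slot about 62° round to the pin. The red knob moved in by 2.2 and 2.8 pixels, against 2.1 and 2.7 predicted for 8 mm of travel. It was still in at the last check.
- **Hold-down bar:** I folded the bar over from behind and pressed it down. It came up firm at 19 N, at the height expected for a fully folded bar.

**Last look:**
- The bar lies over the leg, and the robot is clear of everything.
- The try square and spare leg look unmoved. I did not measure them or the mallet again.
- The red sleeve's centre showed about 2 pixels higher than predicted for 0 rad. I put that down to the camera seeing mostly the sleeve's top face. Taken at face value it would mean an angle of about 0.08 rad.
- The leg's end in the last wrist picture was about 3 pixels from its prediction, on the stop side, so it does not suggest a gap.

One thing went wrong on the way: the first move call was refused for missing fields, and nothing moved.

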